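# Wedge the rocking loupe stand

## Task

The loupe stand rocks because its rear-left foot is too short. Push the loose wedge along the worktop, thin end first, in under that foot until the stand is level, then press down on the stand's opposite (front-right) corner to check that it no longer rocks, and take the hand away. Use the fingers only to push and press: do not pick up the wedge or the stand, do not shove the stand out of its place, and leave the lens, the screwdriver and the pliers alone.

Things in the scene. Friction and masses are not known exactly. Their poses are not given: they have to be found in the camera images.
- stand: Loose loupe stand, 1.3 to 2 kg, leaning about 0.08 rad onto its short foot. Grey plate 170 (x) x 150 (y) mm, underside 18, top 34 mm above the worktop when level; domed feet at x +-65, y +-57 mm. Post at (55, -45) mm. Origin under the plate's centre at worktop height; x to its rear, y to its left, z up (vertical when level).
- short_foot (a point): Lowest point of the rear-left foot, at (65, 57, 7) mm in the stand's frame: 7 mm shorter than the other three; a rubber dome of 12 mm radius. The plate's left edge overhangs it by 18 mm. A few N on the wedge lift this foot up the ramp; friction holds the stand meanwhile.
- press_corner (a point): Point on top of the base plate near its front-right corner, at (-72, -62, 34) mm in the stand's frame: where to press. Only bare plate within 50 mm of it.
- wedge: Loose grey plastic wedge, 90 g, 106 (x) x 56 (y) mm, left of the stand, thin end towards the short foot, up to 20 mm and 0.3 rad off line. Origin: centre of underside; +x to the thin end. Heel 32 mm high at x -53..-37, flat 7 mm high -37..+3, ramp from 7 mm at +3 down to 1 mm at +53. Foot on the flat = stand level; the heel meets the plate's edge about 18 mm before the foot.
- loupe (a point): Middle of the black loupe, 48 mm across, 118 to 168 mm above the worktop, carried by an arm from the post: at (30, 10, 143) mm in the stand's frame. Keep the hand clear of it.
- heel (a point): Centre of the outer (back) face of the wedge's heel, at (-53, 0, 16) mm in the wedge's frame; the face is 56 mm wide and 32 mm high: push here along the wedge's +x.
- lens: Bystander: clear round lens blank, 66 mm across, 9 mm thick, lying flat in front of the wedge's path. Origin: centre of its underside.
- screwdriver: Bystander: small red precision screwdriver, 101 mm long, 11 mm thick, lying at the front left. Origin: centre of its underside.
- pliers: Bystander: small red-handled pliers, 119 mm long, 34 mm wide, 10 mm thick, lying at the front right. Origin: centre of their underside.
Things that resemble listed ones, but are neither listed nor needed, are in the scene too. Several things have the shape of the wedge; the one meant has the colours described above.

How it is judged:
By the outcome, as a careful person would: the job done as asked, in the order asked, and still so for the second after the job is handed in, with the robot touching nothing.
It also fails if it takes over 48 s, if anything falls off the work surface, if the arm or the gripper's body presses on something with over 40 N, if the wrist force passes 120 N, or if a joint passes its speed limit or range.

## Robot

A 6-joint arm with a two-finger parallel gripper is mounted at the origin on a cart in front of the work surface, level with it; the furniture and walls round the work are solid. World frame = base frame: x ahead of the robot, y to its left, z up, the work surface at z = 0. Lengths are in m, angles in rad, forces in N, time in s.
With the tool pointing down it reaches from about 0.25 to 0.775 m from the base axis. Payload 4 kg.
Tool frame: the origin (TCP) lies on the centre line of the jaws, within the pads' length; the fingertips stand 14 mm ahead of it and the grasp point (between the pads) lies 5 mm behind it (robot.tip_reach is the distance from the TCP to the fingertips, in m); z points along the fingers, y is the line along which they close (so a half turn about z gives the same grasp; the last joint's range is limited). The gripper opens to 85 mm and grips with 20 to 120 N. Pads are 22 mm wide; open, the fingers measure 114 mm over their backs; the gripper's body (76 mm by 85 mm) begins 54 mm behind the grasp point. The pads swing forward as they close: fully open they stand 13 mm farther back than shut.
Start: joints at [-1.259, 0.087, 1.371, -0, 1.684, -0.103], TCP at [0.222, -0.503, 0.245] pointing down, gripper open.
Joint ranges: [-3.1, 3.1], [-0.76, 2.03], [0.27, 2.55], [-1.08, 4.22], [0.17, 2.65], [-2.57, 2.57]. Speed limits (rad/s): [2.79, 2.79, 3.14, 3.14, 3.14, 3.14].

## Interface

Orientations are given as a unit quaternion [x, y, z, w].
In Python, from station import readout, eyes, robot gives the robot as it stands. The module is installed in compiled form; this text tells all that it offers.
- The arm moves only by the tool servo_tool, never from a script. Its argument "deltas" is a list of rows, each a list of 7 numbers: the shift along the tool's x, y, z in m, then the turn, a rotation vector about the tool's x, y, z in rad, then the closure, from -1 (fully open) to 1 (shut). In form: [[dx, dy, dz, rx, ry, rz, hand], ...]. A call has 1 to 8 rows; each row shifts and turns the commanded pose from where the row before left it, along the tool's axes as they then stand; what a row does not reach is not made up. A row lasts 1/12 s, in which the tool goes at most 41.7 mm and 7.16 degrees, less where a joint would pass 70% of its speed; a pose out of reach is approached as far as the arm can. A call is refused whole if a number of a shift passes 0.0417 or a number of a turn 0.125, either way. A call with a gripper value outside its range is refused whole. The fingers move at their own pace and stop on an object; "squeeze" is the grip in N (left out, the last holds). Time passes only in rows, so rows that do not move let the fingers close. It gives the time, the measured TCP pose, the force, the opening and the grip force at its end, in the units of the state.
- readout.observe(): the state, without advancing time (a new reading comes with each control period).
- eyes.capture(name): name is "side" or "top" or "wrist"; returns the picture (400x640x3 uint8, red, green, blue); there is no depth.
- eyes.camera_info(name): a dict with "mtx" (3x3 intrinsics, pixels), "k1" (the pictures are not rectified: a ray, as slopes to the right and down, at radius r is drawn at 1 + k1 r^2 times it, then the intrinsics apply), "eye" and "orientation" of the camera in the world. Camera axes: x right, y down, z forward; pixel columns grow to the right and rows downward; lengths in m; the calibration is good to about 2 mm. A picture is of the moment at which its call begins: read the wrist's pose just before it. camera_info takes no time and is no camera call; for the wrist camera it gives the pose at the moment of the call.
- robot.hand_in(): hands the job in; it is judged then, once.
The state is a dict: "t": time; "joints": joint angles; "qvel": joint speeds; "joint_torque": joint torques, N m; "tool_pos": TCP position; "orientation": TCP orientation; "force": force on the tool from outside, world axes, zero at the start; "moment": the same for the moment, N m; "gripper_width": finger opening in m; "grip_force": force on a finger pad.
Only numpy, scipy, OpenCV 4.12 (cv2) and the standard library are available. Lean on these libraries where they do the work, as an engineer would, in place of code of your own. Each camera call takes 0.05 s, during which the arm holds its last target. There are 200 camera calls.

## Working session

There is one attempt and no reset: what is moved stays moved. The work goes in short steps, Python scripts to look and compute and a tool call to move; the robot and the scene stay as the last step left them, time stands still between calls to the robot, and variables do not carry over. Pictures are saved under pics/ and viewed, at most 10 in all, crops included, and the job is handed in when it is done.

Besides the shell and the picture viewer there is one more tool, called after "Request:" as name(argument=value, ...), one argument or row to a line, values as JSON. servo_tool: Moves the arm, as the interface text tells. Its arguments: {"type":"object","properties":{"deltas":{"type":"array","items":{"type":"array","items":{"type":"number"}}},"squeeze":{"type":"number"}},"required":["deltas"]}

```bash
mkdir -p pics; python3 - <<'E'
from station import readout, eyes, robot
import cv2
s=readout.observe();print(s['t'],s['tool_pos'],s['orientation'],s['force'],s['gripper_width'])
for n in("top","side"):
    cv2.imwrite(f"pics/{n}0.png",eyes.capture(n)[:,:,::-1]);c=eyes.camera_info(n);print(n,c)
E
```

```text
0.0 [ 0.2214978  -0.50290775  0.24410608] [ 9.78572679e-01  2.05898559e-01 -1.29325309e-04 -1.13113271e-03] [ 0.14045262  0.25402831 -0.07319371] 0.08526472207082376
top {'mtx': array([[447.91453674,   0.        , 315.89951   ],
       [  0.        , 447.91453674, 198.82792061],
       [  0.        ,   0.        ,   1.        ]]), 'k1': -0.023463094157131326, 'eye': array([0.37378195, 0.04499277, 1.46532943]), 'orientation': array([-0.69846407,  0.71461611, -0.03127712,  0.0222146 ])}
side {'mtx': array([[432.46866063,   0.        , 320.22473287],
       [  0.        , 432.46866063, 196.84126577],
       [  0.        ,   0.        ,   1.        ]]), 'k1': 0.04180087547085597, 'eye': array([0.14265968, 0.9964919 , 0.68200169]), 'orientation': array([-0.15249636,  0.85292101, -0.49350988,  0.07562145])}
```

View pics/top0.png

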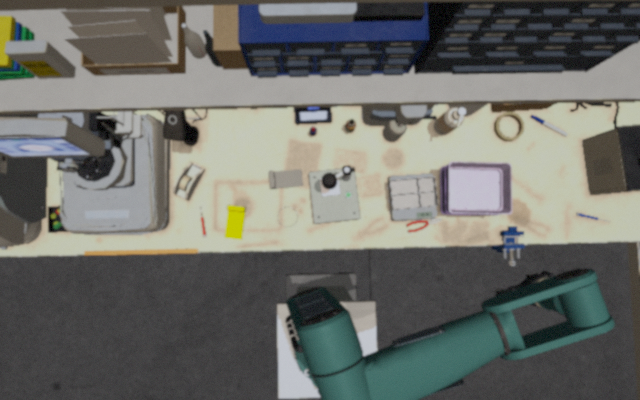

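View pics/side0.png

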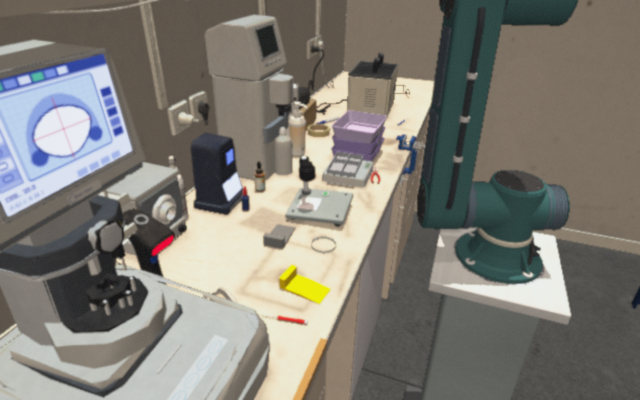

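The top view shows the stand at about (333,197), the grey wedge at (286,179), the lens at about (290,215), and a yellow wedge that isn't the one meant. I'll zoom in on both views.

```bash
cat > h.py <<'E'
import numpy as np, cv2
from scipy.spatial.transform import Rotation as R
from station import eyes, readout
def proj(n,P,c=None):
    c=c or eyes.camera_info(n); q=R.from_quat(c['orientation']).inv().apply(np.atleast_2d(P)-c['eye'])
    s=q[:,:2]/q[:,2:]; s=s*(1+c['k1']*(s**2).sum(1,keepdims=True))
    return s@np.diag([c['mtx'][0,0],c['mtx'][1,1]])+c['mtx'][:2,2]
def ray(n,px,z,c=None):
    c=c or eyes.camera_info(n); d=(np.atleast_2d(px)-c['mtx'][:2,2])/c['mtx'][0,0]; s=d.copy()
    for _ in range(8): s=d/(1+c['k1']*(s**2).sum(1,keepdims=True))
    v=R.from_quat(c['orientation']).apply(np.c_[s,np.ones(len(s))])
    return c['eye']+v*((z-c['eye'][2])/v[:,2])[:,None]
E
python3 - <<'E'
import cv2
a=cv2.imread('pics/top0.png')[160:232,262:368];b=cv2.imread('pics/side0.png')[170:255,255:361]
a=cv2.resize(a,None,fx=7,fy=7,interpolation=cv2.INTER_CUBIC);a=a[:300*2]
cv2.imwrite('pics/topc.png',a)
E
```

```text
(no output)
```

View pics/topc.png

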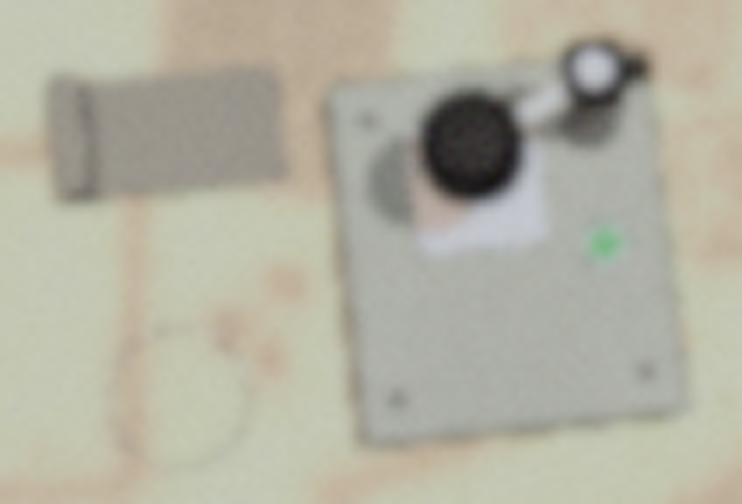

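```bash
python3 - <<'E'
from h import *
f=lambda p:np.array(p)/7+[262-3/7,160-3/7]
S=np.vstack([ray('top',f([p]),z) for p,z in (((333,84),.025),((365,443),.034),((688,410),.042),((655,68),.034))])
print(S.round(4)); c=S.mean(0); print('stand c',c, 'edges',[np.linalg.norm(S[i]-S[i-1]) for i in range(4)])
d=(S[0]+S[3]-S[1]-S[2]); print('yaw',np.arctan2(d[1],d[0])); e=S[0]+S[1]-S[2]-S[3]; print(np.arctan2(-e[0],e[1]))
W=np.vstack([ray('top',f([p]),z) for p,z in (((50,78),.032),((62,202),.032),((285,180),.001),((276,68),.001))])
print(W.round(4)); w=W[2]+W[3]-W[0]-W[1];print('wedge c',W.mean(0),'len',np.linalg.norm(w)/2,'yaw',np.arctan2(w[1],w[0]))
yw=np.arctan2(d[1],d[0]);r=R.from_euler('z',yw)
for n,p in(('foot',(.065,.057,.007)),('press',(-.072,-.062,.034)),('loupe',(.03,.01,.143)),('post',(.055,-.045,.1))): print(n,r.apply(p)+[c[0],c[1],0])
print('lens',ray('top',f([(182,398)]),.005))
E
```

```text
[[ 0.5718  0.0451  0.025 ]
 [ 0.4053  0.0341  0.034 ]
 [ 0.4167 -0.1129  0.042 ]
 [ 0.5748 -0.1034  0.034 ]]
stand c [ 0.49216203 -0.03427745  0.03375   ] edges [np.float64(0.1487827084180987), np.float64(0.1670539780809546), np.float64(0.1476937882829524), np.float64(0.15852946665793913)]
yaw 0.06284104923215263
0.0486625276690559
[[0.5765 0.1752 0.032 ]
 [0.519  0.1706 0.032 ]
 [0.5302 0.0686 0.001 ]
 [0.5833 0.0717 0.001 ]]
wedge c [0.55222503 0.12153066 0.0165    ] len 0.10769990969250004 yaw -1.4834447136316513
foot [0.55345415 0.02669202 0.007     ]
press [ 0.42419773 -0.10067665  0.034     ]
loupe [ 0.52147482 -0.02241319  0.143     ]
post [ 0.54987946 -0.07573464  0.1       ]
lens [[0.4288499  0.11859202 0.005     ]]
```

Request:
servo_tool(
  deltas=[
    [0,0,0,0,0,-0.124,0.5],
    [0,0,0,0,0,-0.124,0.5],
    [0,0,0,0,0,-0.124,0.5],
    [0,0,0,0,0,-0.124,0.5],
    [0,0,0,0,0,-0.124,0.5],
    [0,0,0,0,0,-0.124,0.5],
    [0,0,0,0,0,-0.124,0.5],
    [0,0,0,0,0,-0.124,0.5],
  ],
)

```text
t: 0.77
tool_pos: [0.2216, -0.5031, 0.2446]
orientation: [0.761, 0.649, 0.0, -0.001]
force: [-0.1, -0.7, -0.5]
gripper_width: 0.0214
grip_force: 0.0
```

Request:
servo_tool(
  deltas=[
    [0,0,0,0,0,-0.124,0.5],
    [0,0,0,0,0,-0.124,0.5],
    [0.034,0.019,0,0,0,0,0.5],
    [0.034,0.019,0,0,0,0,0.5],
    [0.034,0.019,0,0,0,0,0.5],
    [0.034,0.019,0,0,0,0,0.5],
    [0.034,0.019,0,0,0,0,0.5],
    [0.034,0.019,0,0,0,0,0.5],
  ],
)

```text
t: 1.43
tool_pos: [0.3183, -0.2886, 0.2448]
orientation: [0.677, 0.736, 0.0, -0.0]
force: [1.1, -0.5, -0.1]
gripper_width: 0.0212
grip_force: 0.0
```

Request:
servo_tool(
  deltas=[
    [0.034,0.019,0,0,0,0,0.5],
    [0.034,0.019,0,0,0,0,0.5],
    [0.034,0.019,0,0,0,0,0.5],
    [0.034,0.019,0,0,0,0,0.5],
    [0.034,0.019,0,0,0,0,0.5],
    [0.034,0.019,0,0,0,0,0.5],
    [0.034,0.019,0,0,0,0,0.5],
    [0.034,0.019,0,0,0,0,0.5],
  ],
)

```text
t: 2.1
tool_pos: [0.4469, -0.0047, 0.245]
orientation: [0.677, 0.736, -0.0, -0.0]
force: [0.1, -0.2, 1.1]
gripper_width: 0.0213
grip_force: 0.0
```

Request:
servo_tool(
  deltas=[
    [0.034,0.019,0,0,0,0,0.5],
    [0.034,0.019,0,0,0,0,0.5],
    [0.034,0.019,0,0,0,0,0.5],
    [0.034,0.019,0,0,0,0,0.5],
    [0.034,0.019,0,0,0,0,0.5],
    [0.034,0.019,0,0,0,0,0.5],
    [0,0,0,0,0,0,0.5],
  ],
)

```text
t: 2.68
tool_pos: [0.5442, 0.2119, 0.2426]
orientation: [0.674, 0.738, -0.0, -0.002]
force: [-0.2, -0.8, -1.0]
gripper_width: 0.0214
grip_force: 0.0
```

```bash
python3 - <<'E'
from h import *
s=readout.observe();print(s['tool_pos'],s['joints'])
c=eyes.camera_info('wrist');print(c)
i=eyes.capture('wrist')[:,:,::-1].copy();cv2.imwrite('pics/w1.png',i)
E
```

```text
[0.54420529 0.21188304 0.24255596] [0.27254368 0.16483124 1.28993374 0.00314923 1.68881743 0.18264213]
{'mtx': array([[339.88491455,   0.        , 320.7517056 ],
       [  0.        , 339.88491455, 203.99418222],
       [  0.        ,   0.        ,   1.        ]]), 'k1': 0.013654757744271521, 'eye': array([0.53814551, 0.28242676, 0.37139936]), 'orientation': array([0.98933643, 0.0451649 , 0.00477746, 0.13838619])}
```

View pics/w1.png

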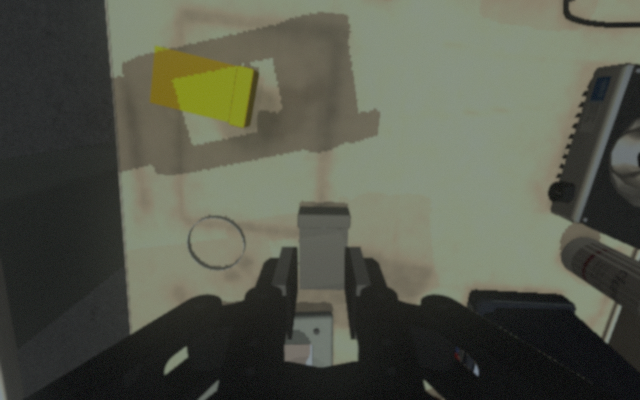

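```bash
python3 - <<'E'
from h import *
c={'mtx':np.array([[339.88491455,0,320.7517],[0,339.88491,203.99418],[0,0,1]]),'k1':0.01365,'eye':np.array([0.53814551,0.28242676,0.37139936]),'orientation':np.array([0.98933643,0.0451649,0.00477746,0.13838619])}
r=R.from_euler('z',-1.483)
P=np.array([(x,y,z) for x,z in((-53,0),(-53,32),(-37,32),(-37,7),(53,1)) for y in(28,-28)])/1000
u=proj('wrist',r.apply(P)+[.5525,.1215,0],c);print(u.round(1))
s=R.from_euler('z',.07);Q=np.array([(.085,.075,.034),(-.085,.075,.034),(-.085,-.075,.034)])
i=cv2.imread('pics/w1.png')
for p in u: cv2.circle(i,tuple(np.int32(p*16)),16,(0,0,255),-1,shift=4)
for p in proj('wrist',s.apply(Q)+[.492,-.034,0],c): cv2.circle(i,tuple(np.int32(p*16)),16,(255,0,0),-1,shift=4)
cv2.imwrite('pics/w1c.png',cv2.resize(i[190:380,240:400],None,fx=3.1,fy=3.1,interpolation=cv2.INTER_CUBIC))
E
```

```text
[[346.2 206.3]
 [297.  206.1]
 [348.3 214.9]
 [294.9 214.7]
 [348.  229.3]
 [295.2 229.1]
 [346.3 221.6]
 [296.8 221.4]
 [344.3 290. ]
 [298.4 289.8]]
```

View pics/w1c.png

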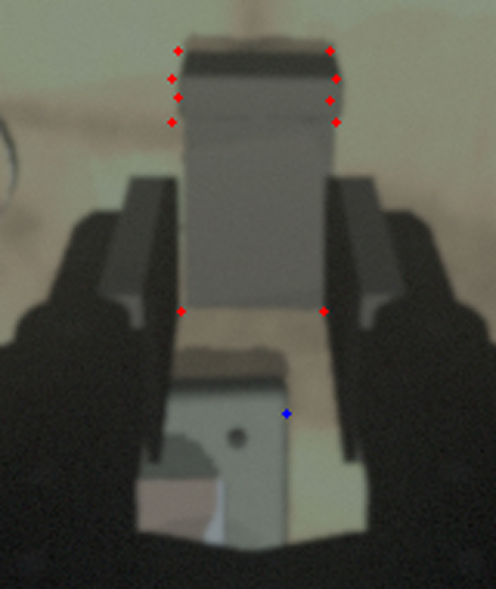

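The wrist view shows the wedge (heel at rows 203–229, columns 299–349) lined up with the stand's rear-left corner. The foot sits about 6 mm toward −x from the wedge's axis, so pushing along world −y corrects it. I'll lower the hand behind the heel.

Request:
servo_tool(
  deltas=[
    [0,0.005,0.035,0,0,0.024,0.5],
    [0,0,0.036,0,0,0,0.5],
    [0,0,0.036,0,0,0,0.5],
    [0,0,0.036,0,0,0,0.5],
    [0,0,0.036,0,0,0,0.5],
    [0,0,0.025,0,0,0,0.5],
    [0,0,0.014,0,0,0,0.5],
    [0,0,0,0,0,0,0.5],
  ],
)

```text
t: 3.4
tool_pos: [0.5443, 0.2043, 0.0223]
orientation: [0.686, 0.728, -0.005, -0.002]
force: [-0.1, -0.6, -0.5]
gripper_width: 0.0216
grip_force: 0.0
```

Request:
servo_tool(
  deltas=[
    [0,0.005,0,0,0,0,0.5],
    [-0.005,0,0,0,0,0,0.5],
    [-0.005,0,0,0,0,0,0.5],
    [-0.004,0,0,0,0,0,0.5],
    [-0.004,0,0,0,0,0,0.5],
    [-0.004,0,0,0,0,0,0.5],
  ],
)

```text
t: 3.9
tool_pos: [0.5551, 0.1845, 0.0283]
orientation: [0.686, 0.728, 0.001, 0.0]
force: [0.1, 0.9, 0.3]
gripper_width: 0.0214
grip_force: 0.4
```

Request:
servo_tool(
  deltas=[
    [0,0,0,0,0,0,0.5],
    [0,0,0,0,0,0,0.5],
    [0,0,0,0,0,0,0.5],
  ],
)

```text
t: 4.15
tool_pos: [0.5545, 0.1848, 0.0273]
orientation: [0.686, 0.728, -0.0, 0.0]
force: [0.8, 0.9, 0.4]
gripper_width: 0.0212
grip_force: 0.0
```

```bash
python3 - <<'E'
from h import *
s=readout.observe();print(s['tool_pos'],s['force'],2*np.arctan2(s['orientation'][1],s['orientation'][0]))
c=eyes.camera_info('wrist');import pickle;pickle.dump(c,open('c2.pkl','wb'))
i=eyes.capture('wrist')[:,:,::-1].copy()
cv2.imwrite('pics/w2.png',i)
E
```

```text
[0.55449781 0.18482698 0.02731957] [0.76459443 0.93765518 0.38844146] 1.630683921019569
```

View pics/w2.png

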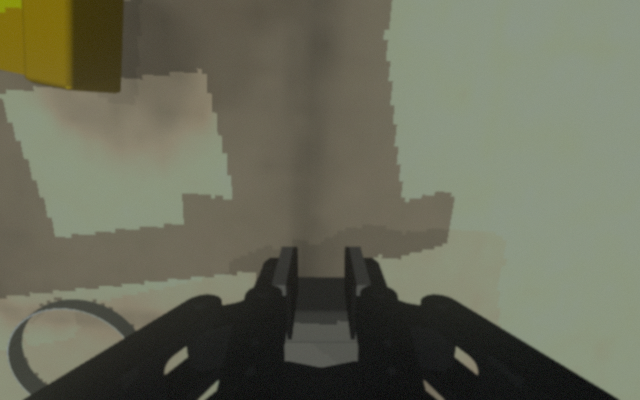

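Request:
servo_tool(
  deltas=[
    [-0.003,0,0.004,0,0,0,0.5],
    [-0.006,-0.0004,0,0,0,0,0.5],
    [-0.006,-0.0004,0,0,0,0,0.5],
    [-0.006,-0.0004,0,0,0,0,0.5],
    [-0.006,-0.0004,0,0,0,0,0.5],
    [-0.005,-0.0003,0,0,0,0,0.5],
    [-0.004,-0.0003,0,0,0,0,0.5],
    [-0.003,-0.0002,0,0,0,0,0.5],
  ],
)

```text
t: 4.87
tool_pos: [0.5547, 0.1466, 0.0236]
orientation: [0.686, 0.728, 0.001, -0.001]
force: [0.6, 4.8, 1.5]
gripper_width: 0.0212
grip_force: 2.5
```

Request:
servo_tool(
  deltas=[
    [-0.003,-0.0002,0,0,0,0,0.5],
    [-0.003,-0.0002,0,0,0,0,0.5],
    [-0.003,-0.0002,0,0,0,0,0.5],
    [-0.003,-0.0002,0,0,0,0,0.5],
  ],
)

```text
t: 5.2
tool_pos: [0.5544, 0.1339, 0.0233]
orientation: [0.685, 0.728, 0.0, -0.0]
force: [-0.4, 3.9, 0.4]
gripper_width: 0.0213
grip_force: 2.0
```

Request:
servo_tool(
  deltas=[
    [-0.003,-0.0002,0,0,0,0,0.5],
    [-0.003,-0.0002,0,0,0,0,0.5],
    [-0.003,-0.0002,0,0,0,0,0.5],
    [-0.003,-0.0002,0,0,0,0,0.5],
    [-0.003,-0.0002,0,0,0,0,0.5],
    [-0.003,-0.0002,0,0,0,0,0.5],
    [-0.003,-0.0002,0,0,0,0,0.5],
  ],
)

```text
t: 5.78
tool_pos: [0.5543, 0.1123, 0.0233]
orientation: [0.686, 0.728, -0.0, 0.0]
force: [0.5, 4.0, -1.2]
gripper_width: 0.0214
grip_force: 1.7
```

Request:
servo_tool(
  deltas=[
    [-0.003,-0.0002,0,0,0,0,0.5],
    [-0.003,-0.0002,0,0,0,0,0.5],
    [-0.003,-0.0002,0,0,0,0,0.5],
    [-0.003,-0.0002,0,0,0,0,0.5],
    [-0.003,-0.0002,0,0,0,0,0.5],
  ],
)

```text
t: 6.2
tool_pos: [0.5541, 0.0973, 0.0232]
orientation: [0.686, 0.728, -0.0, -0.0]
force: [-0.5, 4.2, -0.8]
gripper_width: 0.0211
grip_force: 2.1
```

Request:
servo_tool(
  deltas=[
    [-0.0025,-0.0002,0,0,0,0,0.5],
    [-0.0025,-0.0001,0,0,0,0,0.5],
  ],
)

```text
t: 6.37
tool_pos: [0.5541, 0.0931, 0.0233]
orientation: [0.686, 0.728, 0.0, -0.001]
force: [-0.3, 5.6, 0.0]
gripper_width: 0.0212
grip_force: 3.2
```

Request:
servo_tool(
  deltas=[
    [-0.0025,-0.0002,0,0,0,0,0.5],
    [-0.0025,-0.0001,0,0,0,0,0.5],
  ],
)

```text
t: 6.53
tool_pos: [0.5541, 0.0885, 0.0233]
orientation: [0.686, 0.728, 0.001, -0.001]
force: [-0.4, 6.8, -1.0]
gripper_width: 0.021
grip_force: 3.2
```

```bash
python3 - <<'E'
from h import *
a=eyes.capture('side')[:,:,::-1];b=eyes.capture('top')[:,:,::-1]
cv2.imwrite('pics/s3.png',np.vstack([cv2.resize(a[160:250,255:365],None,fx=4,fy=3.3,interpolation=2),cv2.resize(b[165:235,262:372],None,fx=4,fy=4,interpolation=2)]))
E
```

```text
(no output)
```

View pics/s3.png

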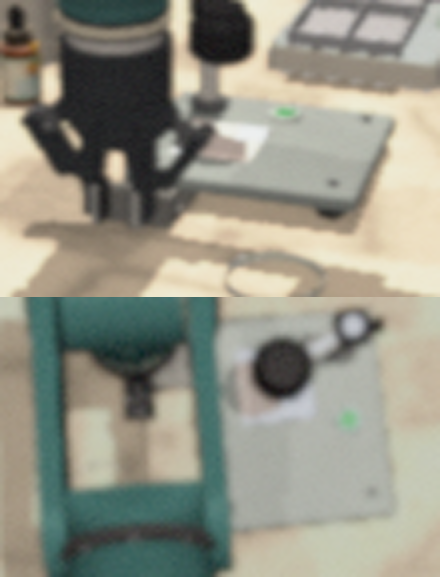

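The side view shows the stand nearly level with the wedge partly under the plate, and the loupe is clear of the hand. I'll carry on gently.

Request:
servo_tool(
  deltas=[
    [-0.002,-0.0001,0,0,0,0,0.5],
    [-0.002,-0.0001,0,0,0,0,0.5],
  ],
)

```text
t: 6.8
tool_pos: [0.5541, 0.0845, 0.0232]
orientation: [0.686, 0.728, 0.001, -0.001]
force: [-0.1, 6.9, 0.2]
gripper_width: 0.0214
grip_force: 3.2
```

Request:
servo_tool(
  deltas=[
    [-0.002,-0.0001,0,0,0,0,0.5],
    [-0.002,-0.0001,0,0,0,0,0.5],
  ],
)

```text
t: 6.97
tool_pos: [0.5541, 0.0805, 0.0233]
orientation: [0.685, 0.728, 0.001, -0.001]
force: [-0.2, 6.5, -0.0]
gripper_width: 0.0217
grip_force: 3.2
```

```bash
cat > lev.py <<'E'
from h import *
def flow(a,b,n,pts):
    p=np.float32(pts).reshape(-1,1,2)
    q,st,e=cv2.calcOpticalFlowPyrLK(cv2.cvtColor(a,6),cv2.cvtColor(b,6),p,None,winSize=(13,13),maxLevel=1)
    return (q-p)[:,0].round(2).tolist(),e.ravel().round(1).tolist()
T=[(329,180.5),(348.4,194.7),(354,213),(360,218),(346.5,170)]  # loupe,LED,FR hole,FR corner,post
b=eyes.capture('top')[:,:,::-1].copy();cv2.imwrite('pics/topn.png',b)
print('top',flow(cv2.imread('pics/top0.png'),b,'top',T))
s=R.from_euler('z',.07);Q=np.array([(.03,.01,.168),(.055,-.045,.034),(-.072,-.062,.034)])
print('level would be',proj('top',s.apply(Q)+[.492,-.034,0]).round(1).tolist())
ax=np.array([130,-0.,0]) # tilt about FL-RR diagonal
t=R.from_rotvec(.08*np.array([-.65,.57,0])/np.hypot(.65,.57)*1.0)
for sg in(1,-1):
    tt=R.from_rotvec(sg*.08*np.array([-65,-57,0])*0+sg*.08*np.array([65,57,0])[[0,1,2]]*[1,-1,0]/86.5)
    print(sg,proj('top',s.apply(tt.apply(Q-[0,0,.0]))+[.492,-.034,0]).round(1).tolist(), tt.apply([.065,.057,0])[2])
E
python3 lev.py
```

```text
top ([[2.9600000381469727, 1.9900000095367432], [1.5099999904632568, 3.6500000953674316], [0.28999999165534973, 0.5699999928474426], [0.3100000023841858, 0.15000000596046448], [3.049999952316284, 2.130000114440918]], [7.5, 3.4000000953674316, 3.299999952316284, 2.5, 9.300000190734863])
level would be [[332.4, 181.6], [346.6, 177.1], [355.8, 215.9]]
1 [[336.1, 184.2], [347.3, 177.6], [356.1, 216.4]] 0.006845879526794834
-1 [[328.6, 179.0], [345.9, 176.6], [355.2, 215.2]] -0.006845879526794834
```

Request:
servo_tool(
  deltas=[
    [-0.0015,-0.0001,0,0,0,0,0.5],
    [-0.0015,-0.0001,0,0,0,0,0.5],
  ],
)

```text
t: 7.18
tool_pos: [0.5542, 0.0775, 0.0233]
orientation: [0.686, 0.728, 0.001, -0.001]
force: [-0.5, 6.8, -1.1]
gripper_width: 0.0215
grip_force: 3.2
```

```bash
cp pics/topn.png pics/topa.png; python3 lev.py|head -1
```

```text
top ([[2.9800000190734863, 1.9700000286102295], [1.5800000429153442, 3.430000066757202], [0.28999999165534973, 0.6100000143051147], [0.2800000011920929, 0.18000000715255737], [3.049999952316284, 2.119999885559082]], [6.900000095367432, 3.299999952316284, 3.299999952316284, 2.5, 9.399999618530273])
```

The stand's image stayed put over the last 3 mm of push, so the foot is on the wedge's flat. I'll back off, rise, and go over to the press corner.

Request:
servo_tool(
  deltas=[
    [0.006,0,0,0,0,0,0.5],
    [0.02,0,0,0,0,0,0.5],
    [0.03,0,0,0,0,0,0.5],
    [0,0,-0.03,0,0,0,0.5],
    [0,0,-0.04,0,0,0,0.5],
    [0,0,-0.04,0,0,0,0.5],
    [0,0,-0.04,0,0,0,1],
    [0,0,-0.04,0,0,0,1],
  ],
)

```text
t: 7.9
tool_pos: [0.5506, 0.1316, 0.2153]
orientation: [0.686, 0.728, -0.001, 0.001]
force: [1.2, 0.1, -0.3]
gripper_width: 0.0002
grip_force: 0.0
```

Request:
servo_tool(
  deltas=[
    [0,0,-0.02,0,0,0,1],
    [-0.031,-0.0194,0,0,0,0,1],
    [-0.031,-0.0194,0,0,0,0,1],
    [-0.031,-0.0194,0,0,0,0,1],
    [-0.031,-0.0194,0,0,0,0,1],
    [-0.031,-0.0194,0,0,0,0,1],
    [-0.031,-0.0194,0,0,0,0,1],
    [-0.031,-0.0194,0,0,0,0,1],
  ],
)

```text
t: 8.57
tool_pos: [0.4268, -0.0943, 0.2336]
orientation: [0.686, 0.728, -0.001, 0.001]
force: [0.6, -0.4, 0.2]
gripper_width: 0.0001
grip_force: 0.0
```

Request:
servo_tool(
  deltas=[
    [0,0,0,0,0,0,1],
    [0,0,0,0,0,0,1],
    [0,0,0,0,0,0,1],
  ],
)

```text
t: 8.82
tool_pos: [0.4283, -0.0926, 0.2335]
orientation: [0.686, 0.728, -0.0, 0.0]
force: [-0.4, 0.4, -0.1]
gripper_width: 0.0001
grip_force: 0.0
```

```bash
python3 - <<'E'
from h import *
s=readout.observe();p=s['tool_pos'];print(p,s['force'])
i=eyes.capture('wrist')[:,:,::-1].copy();b=eyes.capture('top')[:,:,::-1]
cv2.imwrite('pics/w4.png',np.hstack([cv2.resize(i[150:400,160:520],None,fx=1.2,fy=1.2),cv2.resize(b[165:240,262:352],None,fx=4,fy=4,interpolation=2)]))
E
```

```text
[ 0.42826579 -0.09261685  0.23349925] [-0.42143095  0.35505849 -0.13541292]
```

View pics/w4.png

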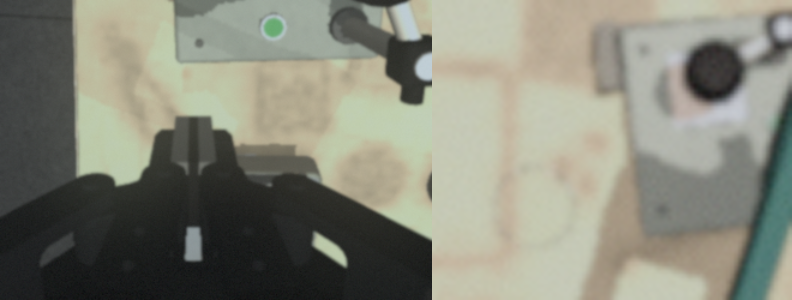

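The top view shows the heel tucked against the plate's left edge at the rear. The hand is over the front-right corner, so I'll lower it to press.

Request:
servo_tool(
  deltas=[
    [-0.007,-0.003,0.035,0,0,0,1],
    [0,0,0.04,0,0,0,1],
    [0,0,0.04,0,0,0,1],
    [0,0,0.035,0,0,0,1],
    [0,0,0.02,0,0,0,1],
    [0,0,0.005,0,0,0,1],
    [0,0,0,0,0,0,1],
  ],
)

```text
t: 9.5
tool_pos: [0.4249, -0.098, 0.0565]
orientation: [0.685, 0.729, -0.001, -0.002]
force: [-0.2, 0.7, 0.7]
gripper_width: -0.0003
grip_force: 0.0
```

Request:
servo_tool(
  deltas=[
    [0,0,0.003,0,0,0,1],
    [0,0,0.003,0,0,0,1],
    [0,0,0.002,0,0,0,1],
  ],
)

```text
t: 9.75
tool_pos: [0.4273, -0.0997, 0.052]
orientation: [0.685, 0.728, 0.001, 0.002]
force: [0.1, -0.1, 0.3]
gripper_width: 0.0001
grip_force: 0.0
```

Request:
servo_tool(
  deltas=[
    [0,0,0.0015,0,0,0,1],
    [0,0,0.0015,0,0,0,1],
    [0,0,0.001,0,0,0,1],
  ],
)

```text
t: 10.0
tool_pos: [0.4264, -0.0997, 0.0476]
orientation: [0.686, 0.728, 0.0, 0.001]
force: [-2.3, 1.5, 9.5]
gripper_width: 0.0002
grip_force: 5.2
```

Request:
servo_tool(
  deltas=[
    [0,0,0.0007,0,0,0,1],
    [0,0,0,0,0,0,1],
  ],
)

```text
t: 10.17
tool_pos: [0.4264, -0.0997, 0.0476]
orientation: [0.686, 0.728, 0.0, 0.001]
force: [-3.4, 1.5, 8.9]
gripper_width: -0.0004
grip_force: 4.4
```

Request:
servo_tool(
  deltas=[
    [0,0,0.001,0,0,0,1],
    [0,0,0.0005,0,0,0,1],
    [0,0,0,0,0,0,1],
    [0,0,0,0,0,0,1],
    [0,0,0,0,0,0,1],
  ],
)

```text
t: 10.58
tool_pos: [0.4265, -0.0997, 0.0475]
orientation: [0.686, 0.728, 0.0, 0.001]
force: [-6.8, 2.7, 17.6]
gripper_width: -0.0
grip_force: 8.2
```

```bash
python3 lev.py|head -1
```

```text
top ([[3.059999942779541, 2.0299999713897705], [21.459999084472656, -5.78000020980835], [151.13999938964844, -47.77000045776367], [174.0800018310547, 8.210000038146973], [3.0999999046325684, 2.1700000762939453]], [7.5, 11.199999809265137, 38.70000076293945, 9.699999809265137, 9.899999618530273])
```

It held 17 N with no sink or tilt, so I'm taking the hand away.

Request:
servo_tool(
  deltas=[
    [0,0,-0.004,0,0,0,1],
    [0,0,-0.015,0,0,0,1],
    [0,0,-0.035,0,0,0,1],
    [0,0,-0.04,0,0,0,1],
    [0,0,-0.04,0,0,0,1],
    [0,0,-0.04,0,0,0,1],
    [-0.03,0,-0.02,0,0,0,1],
    [-0.03,0,0,0,0,0,1],
  ],
)

```text
t: 11.3
tool_pos: [0.432, -0.1603, 0.2457]
orientation: [0.684, 0.729, 0.002, 0.007]
force: [1.0, -0.2, -0.2]
gripper_width: 0.0003
grip_force: 0.0
```

Request:
servo_tool(
  deltas=[
    [-0.035,0,0,0,0,0,1],
    [-0.035,0,0,0,0,0,1],
    [-0.035,0,0,0,0,0,1],
    [-0.035,0,0,0,0,0,1],
    [0,0,0,0,0,0,1],
    [0,0,0,0,0,0,1],
  ],
)

```text
t: 11.8
tool_pos: [0.4373, -0.3005, 0.2373]
orientation: [0.687, 0.727, 0.0, -0.001]
force: [-0.8, -0.2, -0.7]
gripper_width: -0.0002
grip_force: 0.0
```

```bash
python3 lev.py|head -1; python3 -c "
import cv2;a=cv2.imread('pics/topn.png')[165:235,262:372];cv2.imwrite('pics/fin.png',cv2.resize(a,None,fx=6,fy=6,interpolation=2))"
```

```text
top ([[2.990000009536743, 2.009999990463257], [1.5800000429153442, 3.5299999713897705], [0.2199999988079071, 0.7200000286102295], [-0.8399999737739563, -4.5], [3.0399999618530273, 2.130000114440918]], [8.300000190734863, 4.699999809265137, 4.400000095367432, 10.399999618530273, 9.600000381469727])
```

View pics/fin.png

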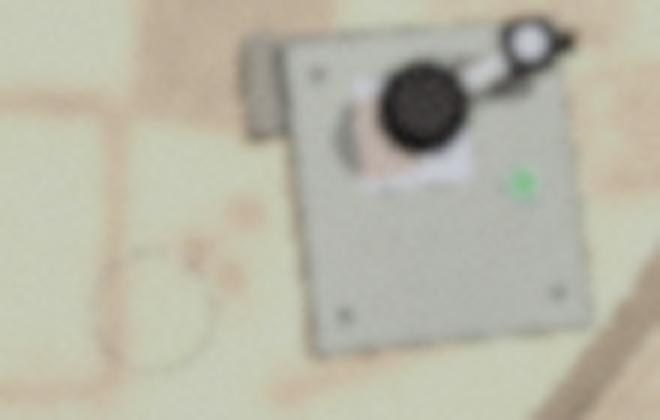

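The final top view shows the heel at about (265,88) beside the plate, the stand level and in its place, and the lens untouched.

```bash
python3 -c "
from station import robot
print(robot.hand_in())"
```

```text
the job is handed in; nothing more can be done
None
```

The wedge is under the short foot and the stand is level; it held a 17 N press on the front-right corner without moving, the hand is clear, and the job was handed in at about 12 s.

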